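Stand up the cone mandrel and shift the tool tray's cover

TASK

The sliding cover of the two-bay tool tray has been left half-way. Take the steel cone mandrel out of its bay and stand it on its square foot in the middle of the round steel plate, upright and steady, then slide the tray's cover fully over the bay the mandrel came from, so that the doming block in the other bay lies open to hand. Leave the doming block in its bay and do not disturb the can, the bowl or the hammer.

Things in the scene. Friction and masses are not known exactly. Their poses are not given: they have to be found in the camera images.
- tray: Fixed wooden two-bay tool tray, 218 (its x) by 288 mm (its y), rim 77 mm high; origin at the centre of its underside on the bench, z up, -x side towards the robot (yaw within 0.35 rad). A divider 8 mm thick, 44 mm high, at y = 0 parts the bays. One bay holds the cone mandrel, the other the doming block; which is which changes.
- bay_plus (a point): Centre of the floor of the +y bay (tray frame x 0, y +69, z 6 mm); the -y bay is its mirror image at y -69. Each bay is 190 mm (x) by 130 mm (y) inside. Across each lie two fixed wooden rests: a low one, x -95 to -58 mm, top 18 mm above the bench, and a higher one, x 35 to 60 mm, top 30 mm above the bench.
- cover (a joint): Slide of the flat copper cover along the tray's y: the cover centre's y in the tray frame (m), from -0.069 (stop; fully over the -y bay) to +0.069 (stop; fully over the +y bay). Starts near 0, half over both. Cover 205 mm (x) by 130 mm (y), 6 mm thick, its top 72.5 mm above the bench; about 2 N of friction, stays where it is left.
- cover_grip (a point): Point in the cover's handle at the middle of the cover, 97.5 mm above the bench; axes as the tray's. The handle is an upright wooden fin on the cover, 70 mm long in tray x, 16 mm thick in tray y, its top edge 106 mm above the bench, 34 mm above the cover's top face. Pinch it across its thickness from above.
- mandrel: Loose steel cone mandrel, 0.3 to 0.6 kg, 140 mm long: square foot 44 x 44 x 14 mm, round shaft tapering from 32 mm diameter at the foot to 16 mm at the tip. Origin on its axis, 70 mm from the foot's underside (shaft 25 mm thick there); x axis from foot to tip. Starts lying level on the rests, axis 40 mm above the bench, along tray x, tip away from the robot, within 0.1 rad.
- block: Loose steel doming block, 66 x 66 x 46 mm, 1.3 kg, with round hollows in its top, on the floor of the other bay; origin at the centre of its underside. Stays where it is.
- plate: Fixed round steel plate on the bench, 120 mm in diameter, top 12 mm above the bench; origin at the centre of its underside. With the mandrel standing on it the mandrel's origin is 82 mm above the bench.
- can: Loose aluminium can, 56 mm in diameter, 140 mm tall, standing 110 to 160 mm from the centre of the plate on its far side (away from the robot); origin at the centre of its underside. Leave alone.
- bowl: Loose small copper bowl, 90 mm across the rim, 40 mm high, on the robot's side of the plate, 130 to 160 mm from its centre; origin at the centre of its underside. Leave alone.
- hammer: Loose hammer, 220 mm long, lying on the bench beyond the tray, about 180 mm from its centre, along the tray's y; x axis along the handle towards the head. Leave alone.
There are look-alikes about, which are no part of the job. Several things have the shape of the block; the one meant has the colours described above.

How it is judged:
By the outcome, as a careful person would: the job done as asked, in the order asked, and still so for the second after the job is handed in, with the robot touching nothing.
It also fails if it takes over 64 s, if anything falls off the work surface, if the arm or the gripper's body presses on something with over 40 N, if the wrist force passes 120 N, or if a joint passes its speed limit or range.

ROBOT

A 6-joint arm with a two-finger parallel gripper is mounted at the origin on the work surface. World frame = base frame: x ahead of the robot, y to its left, z up, the work surface at z = 0. Lengths are in m, angles in degrees, forces in N, time in s.
With the tool pointing down it reaches from about 0.35 to 0.975 m from the base axis. Payload 7.1 kg.
Tool frame: the origin (TCP) lies between the finger pads; the fingertips stand ahead of it and the grasp point (between the pads) is the TCP (ctrl.tcp_to_tips is the z of the fingertips in the tool frame, in m); z points along the fingers, y is the line along which they close (so a half turn about z gives the same grasp; the last joint's range is limited). The gripper opens to 88 mm and grips with 3 to 60 N. Pads are 20 mm wide; open, the fingers measure 115 mm over their backs; the gripper's body (75 mm by 178 mm) begins 61 mm behind the grasp point.
Start: joints at [68.468, 24.242, 93.386, -0, 62.372, -1.089], TCP at [0.218, 0.586, 0.221] pointing down, gripper open.
Joint ranges: [-172.04, 172.04], [-51.8, 120.97], [4.93, 147.93], [-75.15, 255.16], [6.16, 154.13], [-145.62, 145.62]. Speed limits (degrees/s): [136.94, 136.94, 172.46, 180, 180, 180].

INTERFACE

Orientations are given as [roll, pitch, yaw] about the fixed x, y, z axes, in that order (R = Rz(yaw) Ry(pitch) Rx(roll)).
In Python, from plant import ctrl, hand, kinematics, snapshot, calibration gives the robot as it stands. Calls block until the motion is done:
- ctrl.movep(position, orientation): joint-space move of the TCP to a pose.
- ctrl.move_l(position, orientation=None, feed=0.15): straight line of the TCP; orientation=None keeps the orientation; feed is the mean speed in m/s.
- ctrl.movej(angles): joint-space move.
- hand.let_go() and hand.gripper_close(squeeze=None): open the fingers fully, or close them until they stop; squeeze is the grip in N (None keeps the last).
- ctrl.sleep(seconds).
- kinematics.ik(position, orientation): joint angles nearest the present ones, or None.
- ctrl.get_state(): the state.
- snapshot(name): name is "scene" or "top" or "wrist"; returns the picture (420x560x3 uint8, red, green, blue); there is no depth.
- calibration(name): a dict with "vertical_fov" (degrees; the focal length in pixels is half the picture's height over the tangent of half this angle, whatever the lens; pixels are square), "cx", "cy" (the principal point, pixels), "origin" and "rotation" of the camera in the world; the wrist camera has in their place "hand_eye" (4x4, takes a point from camera to tool coordinates, whose origin is the TCP and whose axes are the flange's). Camera axes: x right, y down, z forward; pixel columns grow to the right and rows downward; lengths in m; the calibration is good to about 2 mm. A picture is of the moment at which its call begins: read the wrist's pose just before it. calibration takes no time and is no camera call.
A pose or a line that the arm cannot do raises ctrl.PlanningError and nothing moves.
- ctrl.job_done(): hands the job in; it is judged then, once.
The state is a dict: "time_s": time; "qpos": joint angles; "qd": joint speeds; "tau": joint torques, N m; "eef_pos": TCP position; "orientation": TCP orientation; "force": force on the tool from outside, world axes, zero at the start; "moment": the same for the moment, N m; "finger_gap": finger opening in m; "grasp_force": force on a finger pad.
Only numpy, scipy, OpenCV 4.12 (cv2) and the standard library are available. Lean on these libraries where they do the work, as an engineer would, in place of code of your own. Each camera call takes 0.05 s, during which the arm holds its last target. There are 200 camera calls.

## Working session

There is one attempt and no reset: what is moved stays moved. The work goes in short steps, each a Python script; the robot and the scene stay as the last script left them, time stands still between calls to the robot, and variables do not carry over. Pictures are saved under pics/ and viewed, at most 10 in all, crops included, and the job is handed in when it is done.

```bash
ls; mkdir -p pics
python3 - <<'E'
from plant import ctrl,snapshot,calibration
import cv2,numpy as np
for n in ["scene","top"]:
    im=snapshot(n); cv2.imwrite(f"pics/{n}0.png",im[:,:,::-1]); print(n,calibration(n))
print(calibration("wrist"),ctrl.tcp_to_tips, ctrl.get_state())
a=[cv2.imread(f"pics/{n}0.png") for n in ["scene","top"]]
E
```

```text
pics
scene {'vertical_fov': 42.6632860705582, 'cx': 275.46154729518116, 'cy': 211.40950372372023, 'origin': array([ 0.8854661 , -0.57531918,  1.03847292]), 'rotation': array([-144.73996328,   -0.36506699,   32.88260462])}
top {'vertical_fov': 48.771787320279444, 'cx': 287.66566869619345, 'cy': 210.11595799054206, 'origin': array([ 0.39075472, -0.01938938,  1.12325765]), 'rotation': array([-170.95651718,    0.19632817,  -88.64311772])}
{'vertical_fov': 62.943438391153336, 'cx': 280.9304957819974, 'cy': 213.6330433699214, 'hand_eye': array([[ 1.13326610e-04, -9.67933174e-01, -2.51207796e-01,
         6.88921028e-02],
       [ 9.99999989e-01,  8.54605690e-05,  1.21837337e-04,
        -1.31979553e-03],
       [-9.64620392e-05, -2.51207807e-01,  9.67933173e-01,
        -1.63664096e-01],
       [ 0.00000000e+00,  0.00000000e+00,  0.00000000e+00,
         1.00000000e+00]])} 0.019 {'time_s': 0.1, 'qpos': array([ 6.84691616e+01,  2.42824906e+01,  9.34250123e+01, -3.10595890e-04,
        6.23700244e+01, -1.08895624e+00]), 'qd': array([ 0.11735718,  0.00703666, -0.13982743, -0.00672989,  0.00136793,
       -0.06965448]), 'tau': array([ 1.26062732e-04, -5.45616782e+01, -2.74322301e+01,  6.45468570e-02,
        1.88372115e-02,  1.13013880e-05]), 'eef_pos': array([0.21809132, 0.5852052 , 0.22056685]), 'orientation': array([-1.79922481e+02, -1.19845458e-03,  1.59558261e+02]), 'force': array([ 0.18176937, -0.35249604,  0.90091431]), 'moment': array([-0.0192368 , -0.03400039,  0.01251727]), 'grasp_force': 0.0, 'finger_gap': 0.08787181773971246}
```

View pics/top0.png

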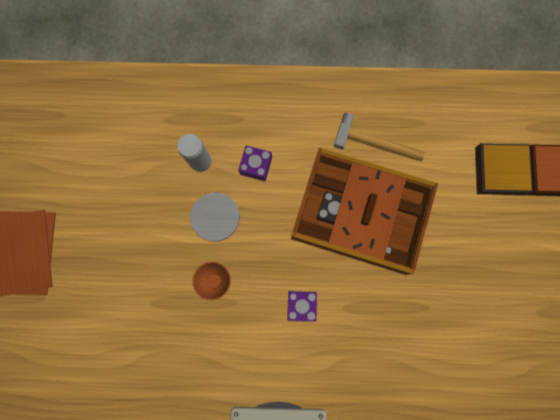

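View pics/scene0.png

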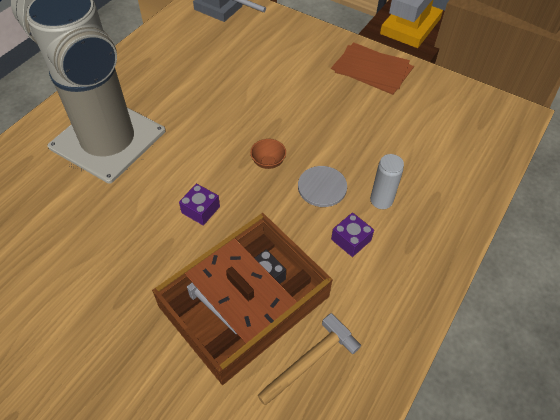

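The top view shows these, by pixel:
- **Mandrel:** its steel foot shows at (388,250), with the shaft under the cover in the right-hand (-y) bay. Could be mistaken for the hammer head (343,130) or the can (195,150).
- **Block:** the dark one at (332,208) in the +y bay. The purple look-alikes are at (256,162) and (302,306).
- **Plate:** (215,217), with the bowl at (211,281).
- **Tray:** (365,211). The yellow/red tray at (520,168) and the red slabs at (25,253) are distractors.

In the scene view the mandrel's foot is at (193,291), with the shaft half under the cover. I'll open the cover towards +y first, after locating the tray.

```bash
cat > h.py <<'E'
import numpy as np,cv2
from scipy.spatial.transform import Rotation as R
from scipy.optimize import least_squares
from plant import ctrl,hand,kinematics,snapshot,calibration
def cam(n,st=None):
    c=calibration(n); f=210/np.tan(np.radians(c["vertical_fov"]/2))
    if n=="wrist":
        st=st or ctrl.get_state(); H=c["hand_eye"]; Rt=R.from_euler("xyz",st["orientation"],degrees=True).as_matrix()
        M=Rt@H[:3,:3]; o=st["eef_pos"]+Rt@H[:3,3]
    else: M=R.from_euler("xyz",c["rotation"],degrees=True).as_matrix(); o=np.array(c["origin"])
    return f,c["cx"],c["cy"],M,o
def proj(C,P):
    f,cx,cy,M,o=C; p=(np.atleast_2d(P)-o)@M; return np.c_[f*p[:,0]/p[:,2]+cx,f*p[:,1]/p[:,2]+cy]
def ray(C,px,z):
    f,cx,cy,M,o=C; px=np.atleast_2d(px); d=np.c_[(px[:,0]-cx)/f,(px[:,1]-cy)/f,np.ones(len(px))]@M.T
    return o+d*((z-o[2])/d[:,2])[:,None]
def T2w(t,P):  # tray (x,y,yaw) to world
    P=np.atleast_2d(np.array(P,float)); c,s=np.cos(t[2]),np.sin(t[2])
    return np.c_[t[0]+c*P[:,0]-s*P[:,1],t[1]+s*P[:,0]+c*P[:,1],P[:,2]]
CORN=np.array([[.109,.144,.077],[.109,-.144,.077],[-.109,-.144,.077],[-.109,.144,.077]])
E
python3 - <<'E'
from h import *
px={"top":[(320,150),(437,184),(413,272),(293,239)],"scene":[(330,281),(222,371),(156,292),(264,215)]}
# scene corners order: +x+y, +x-y, -x-y, -x+y
for ks in (["top"],["scene"],["top","scene"]):
    fn=lambda t:np.concatenate([(proj(cam(k),T2w(t,CORN))-px[k]).ravel() for k in ks])
    s=least_squares(fn,[.4,-.2,0]);print(ks,s.x,np.degrees(s.x[2]),np.round(s.fun,1))
t=s.x; np.save("tray.npy",t)
# plate
for k,seed in(("top",(215,217)),("scene",(322,187))):
    im=cv2.imread(f"pics/{k}0.png"); hsv=cv2.cvtColor(im,cv2.COLOR_BGR2HSV)
    m=(hsv[:,:,1]<60).astype(np.uint8); n,l,st,ce=cv2.connectedComponentsWithStats(m); i=l[seed[1],seed[0]]
    print(k,ce[i],st[i],ray(cam(k),ce[i],.012))
C=cam("top")
print("handle",ray(C,(370,209),.106),"foot top",ray(C,(388,250),.062),"bowl",ray(C,(211,281),.04),"can",ray(C,(190,146),.14), ray(C,(256,162),.046),ray(C,(302,306),.046))
E
```

```text
['top'] [ 0.56069286 -0.1897727  -0.26492692] -15.179194250918384 [-2.  -1.1  1.2 -0.9  2.1  2.6 -1.4 -0.9]
['scene'] [ 0.56794147 -0.18696125 -0.27572828] -15.798066893325663 [ 4.2 -1.1 -0.9  2.3 -2.9 -0.8 -0.3 -2. ]
['top', 'scene'] [ 0.56473793 -0.18810153 -0.2703134 ] -15.487816708825514 [-2.3 -3.1  0.6 -2.2  1.   1.  -2.3 -3.1  2.5 -1.9 -2.2  2.  -4.5 -0.7
 -2.3 -2.4]
top [214.47932535 216.49619151] [ 190  193   49   48 1838] [[0.54771762 0.16567057 0.012     ]]
scene [321.98177247 186.00754243] [ 298  166   49   41 1591] [[0.55034957 0.16246676 0.012     ]]
handle [[ 0.55928284 -0.19499833  0.106     ]] foot top [[ 0.47251712 -0.24331678  0.062     ]] bowl [[0.39296962 0.16174349 0.04      ]] can [[0.68490732 0.2058086  0.14      ]] [[0.67697552 0.06694042 0.046     ]] [[ 0.34158768 -0.04954471  0.046     ]]
```

Run:
```python
from h import *
t=np.load("tray.npy"); yaw=np.degrees(t[2])
p=T2w(t,[[-.02,-.01,.30]])[0]
print(kinematics.ik(p,[180,0,yaw]))
ctrl.movep(p,[180,0,yaw]); ctrl.sleep(.3)
st=ctrl.get_state(); im=snapshot("wrist"); np.save("w1.npy",[st["eef_pos"],st["orientation"]]); print(st["time_s"],st["qpos"],st["eef_pos"])
v=im[:,:,::-1].copy(); cv2.imwrite("pics/w1raw.png",v)
C=cam("wrist",st); 
H=np.array([[.035,.008,.106],[.035,-.008,.106],[-.035,-.008,.106],[-.035,.008,.106]])
for Q in (CORN,H): cv2.polylines(v,[np.round(proj(C,T2w(t,Q))).astype(int)],True,(0,255,0),1)
cv2.imwrite("pics/w1.png",v)
```

```text
[-2.07013279e+01  1.54199662e+01  9.53189081e+01 -2.54444375e-14
  6.92611257e+01  8.47864889e+01]
3.375 [-2.06755870e+01  1.54237509e+01  9.53195141e+01  3.17299045e-03
  6.92612155e+01  8.47836958e+01] [ 0.5428792  -0.19213625  0.29995746]
```

View pics/w1.png

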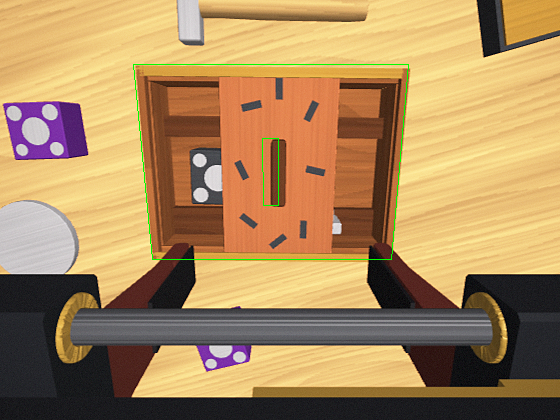

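The wrist view shows the tray's rim corners at about (138,66), (409,68), (391,258) and (154,258). The handle top is centred at (278,172), 7 px right of the model. The mandrel foot is at (336,225) and the dark block at (207,176). I'll refine the tray pose and push the cover to +y.

Run:
```python
from h import *
t=np.load("tray.npy"); w=np.load("w1.npy"); C=cam("wrist",dict(eef_pos=w[0],orientation=w[1]))
px=np.array([(138,66),(409,68),(391,258),(154,258)])
s=least_squares(lambda q:(proj(C,T2w(q,CORN))-px).ravel(),t); t=s.x; print(t,np.degrees(t[2]),np.round(s.fun,1))
np.save("tray.npy",t); yaw=np.degrees(t[2]); c,sn=np.cos(t[2]),np.sin(t[2])
h=ray(C,(278.5,172),.106)[0]; d=h[:2]-t[:2]; hx,hy=c*d[0]+sn*d[1],-sn*d[0]+c*d[1]; print("handle tray",hx,hy)
P=lambda x,y,z:T2w(t,[[x,y,z]])[0]; O=[180,0,yaw]
# body starts 61 behind TCP; tips 19 ahead: TCP z .097 -> tips .078
ctrl.movep(P(hx,hy,.15),O); ctrl.move_l(P(hx,hy,.098),feed=.12)
hand.gripper_close(10); st=ctrl.get_state(); print(st["finger_gap"],st["grasp_force"],st["force"])
ctrl.move_l(P(hx,.0695,.098),feed=.1); st=ctrl.get_state(); print(st["eef_pos"],st["force"],st["finger_gap"])
hand.let_go(); ctrl.move_l(P(hx,.0695,.16),feed=.2)
ctrl.movep(P(-.03,-.05,.28),O); ctrl.sleep(.2)
st=ctrl.get_state(); im=snapshot("wrist"); np.save("w2.npy",[st["eef_pos"],st["orientation"]]); print(st["time_s"])
v=im[:,:,::-1].copy(); C=cam("wrist",st)
B=np.array([[.095,-.134,.077],[.095,-.004,.077],[-.095,-.004,.077],[-.095,-.134,.077]])
F=np.array([[.035,-.134,.03],[.035,-.004,.03]]);G=np.array([[-.058,-.134,.018],[-.058,-.004,.018]])
for Q in (CORN,F,G): cv2.polylines(v,[np.round(proj(C,T2w(t,Q))).astype(int)],True,(0,255,0),1)
cv2.imwrite("pics/w2.png",v)
```

```text
[ 0.5628296  -0.18977585 -0.27641838] -15.837606344392693 [-2.4 -1.4  1.6 -1.4  1.3  2.9 -0.5  1.4]
handle tray 0.001335208483074184 -0.006279200131678075
0.01579760560168802 10.000152736902237 [ 0.53141119  1.54069623 -0.31183007]
[ 0.58341643 -0.12295208  0.09799164] [ 3.4702969   1.26550086 -3.69591926] 0.015902255352637056
9.2333
```

View pics/w2.png

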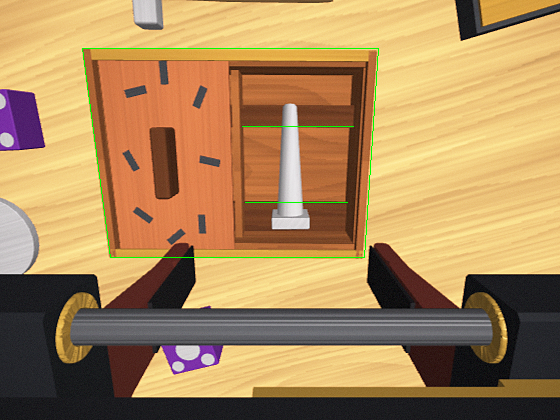

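The cover is now fully over the +y bay. The mandrel is fully exposed: tip at (290,104), shaft–foot junction at about (290,210), and foot face with square top edges at (272–309, 222). Next I'll measure it in an enlarged crop.

Run:
```python
from h import *
t=np.load("tray.npy"); w=np.load("w2.npy"); C=cam("wrist",dict(eef_pos=w[0],orientation=w[1]))
c,s=np.cos(t[2]),np.sin(t[2])
def tr(p): d=p[:,:2]-t[:2]; return np.round(np.c_[c*d[:,0]+s*d[:,1],-s*d[:,0]+c*d[:,1]],4)
print("tip",tr(ray(C,[(290,104)],.044)),"foot edges",tr(ray(C,[(275,210),(306,210),(272,222),(309,222)],.062)))
im=cv2.imread("pics/w2.png"); cv2.imwrite("pics/w2c.png",cv2.resize(im[90:240,230:360],None,fx=4,fy=4,interpolation=cv2.INTER_CUBIC))
```

```text
tip [[ 0.0588 -0.0598]] foot edges [[-0.0575 -0.0432]
 [-0.0575 -0.0785]
 [-0.0718 -0.0397]
 [-0.0717 -0.0823]]
```

View pics/w2c.png

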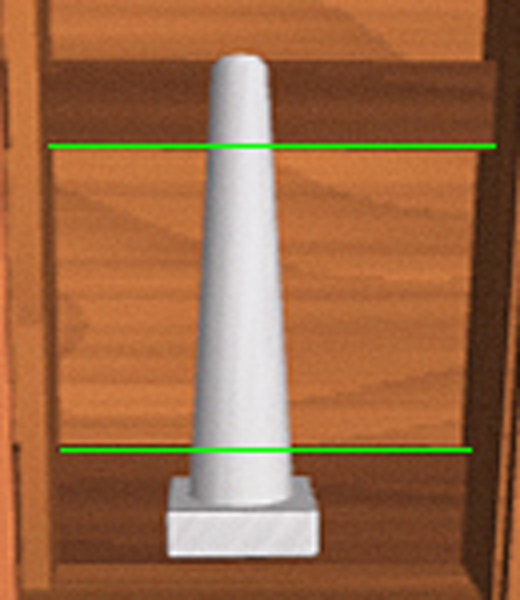

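Corrected reading from the crop: the bright strip (image rows 217–229) is the top of the foot. That puts the mandrel origin at tray x ≈ -0.010, y ≈ -0.0605, nearly parallel to the tray. Now I'll check reachability for the grasp and for the tipped-up placement.

Run:
```python
from h import *
t=np.load("tray.npy"); ym=np.degrees(t[2])+.5
for a in (12,18,22):
    q=kinematics.ik(T2w(t,[[-.0285,-.066,.042]])[0],[180,a,ym]); print(a,"grasp",np.round(q,0) if q is not None else None)
    for phi in (0,16,30,-15,-30,-45,-60):
        qs=[kinematics.ik([.549,.164,z],[180,a-90,phi]) for z in (.066,.14,.25)]
        print(a,phi,[None if q is None else np.round(q,0).tolist() for q in qs])
```

```text
12 grasp [-25.  39.  97.  -3.  56.  82.]
12 0 [[32.0, 62.0, 133.0, 211.0, 91.0, -82.0], [32.0, 50.0, 137.0, 211.0, 84.0, -86.0], [32.0, 29.0, 139.0, 213.0, 68.0, -97.0]]
12 16 [[15.0, 64.0, 136.0, 179.0, 98.0, -90.0], [15.0, 51.0, 140.0, 179.0, 89.0, -90.0], [15.0, 29.0, 142.0, 179.0, 69.0, -90.0]]
12 30 [[-0.0, 62.0, 134.0, 151.0, 93.0, -98.0], [-0.0, 50.0, 138.0, 151.0, 85.0, -94.0], [-0.0, 29.0, 140.0, 148.0, 69.0, -84.0]]
12 -15 [[42.0, 59.0, 127.0, 236.0, 81.0, -85.0], [42.0, 48.0, 131.0, 237.0, 77.0, -91.0], [42.0, 30.0, 133.0, 241.0, 69.0, -106.0]]
12 -30 [None, None, None]
12 -45 [None, None, None]
12 -60 [[46.0, 58.0, 100.0, -71.0, 85.0, -111.0], [46.0, 50.0, 103.0, -70.0, 86.0, -116.0], [46.0, 39.0, 104.0, -70.0, 90.0, -125.0]]
18 grasp [-25.  42.  93.  -3.  63.  82.]
18 0 [[31.0, 56.0, 134.0, 209.0, 81.0, -84.0], [31.0, 44.0, 137.0, 210.0, 73.0, -89.0], [31.0, 23.0, 138.0, 216.0, 56.0, -101.0]]
18 16 [[15.0, 58.0, 137.0, 179.0, 87.0, -90.0], [15.0, 45.0, 140.0, 179.0, 77.0, -90.0], [15.0, 22.0, 141.0, 179.0, 56.0, -90.0]]
18 30 [[1.0, 57.0, 135.0, 152.0, 83.0, -96.0], [1.0
[... 439 characters left out ...]
 [[30.0, 53.0, 135.0, 209.0, 75.0, -86.0], [30.0, 40.0, 137.0, 211.0, 66.0, -92.0], [30.0, 20.0, 137.0, 218.0, 49.0, -105.0]]
22 16 [[15.0, 54.0, 137.0, 179.0, 79.0, -90.0], [15.0, 40.0, 140.0, 179.0, 68.0, -90.0], [15.0, 19.0, 140.0, 179.0, 47.0, -89.0]]
22 30 [[2.0, 53.0, 136.0, 153.0, 76.0, -94.0], [2.0, 40.0, 138.0, 151.0, 66.0, -89.0], [2.0, 19.0, 138.0, 144.0, 49.0, -76.0]]
22 -15 [[40.0, 51.0, 129.0, 235.0, 68.0, -90.0], [40.0, 39.0, 131.0, 238.0, 63.0, -99.0], [40.0, 22.0, 131.0, 248.0, 55.0, -117.0]]
22 -30 [None, None, None]
22 -45 [None, None, None]
22 -60 [[44.0, 52.0, 103.0, -68.0, 76.0, -115.0], [44.0, 45.0, 104.0, -66.0, 78.0, -121.0], [44.0, 34.0, 104.0, -65.0, 83.0, -131.0]]
```

Run:
```python
from h import *
t=np.load("tray.npy"); ym=np.degrees(t[2])+.5; a=18
P=lambda x,y,z:T2w(t,[[x,y,z]])[0]; O=[180,a,ym]
ctrl.movep(P(-.0285,-.067,.14),O); ctrl.move_l(P(-.0285,-.067,.042),feed=.1)
st=ctrl.get_state(); print(st["force"],st["moment"])
hand.gripper_close(50); st=ctrl.get_state(); print(st["finger_gap"],st["grasp_force"],st["force"])
ctrl.move_l(P(-.0285,-.067,.30),feed=.15); ctrl.sleep(.2)
st=ctrl.get_state(); print(st["finger_gap"],st["force"],st["moment"],st["time_s"],np.round(st["qpos"]))
cv2.imwrite("pics/w3.png",snapshot("wrist")[:,:,::-1])
for phi in (-50,-60,-70,-80,-90,-100):
    print(phi,[None if q is None else np.round(q,0).tolist() for q in [kinematics.ik([.549,.164,z],[180,a-90,phi]) for z in (.066,.15,.30)]])
```

```text
[-0.22383322 -0.16482461  0.01549385] [-0.04984739  0.01613053 -0.01627109]
0.02394688378859002 47.19284388469532 [1.3128007  1.63130563 0.21602983]
0.02404461708191986 [-0.30316691 -0.79016065 -4.89139829] [-0.07915025 -0.2995553  -0.00644896] 14.125 [-25.  25.  84.  -3.  89.  81.]
-50 [None, None, [46.0, 28.0, 110.0, -73.0, 81.0, -132.0]]
-60 [[45.0, 55.0, 102.0, -69.0, 79.0, -113.0], [45.0, 46.0, 104.0, -68.0, 82.0, -119.0], [45.0, 31.0, 104.0, -67.0, 88.0, -133.0]]
-70 [[44.0, 56.0, 96.0, -61.0, 85.0, -116.0], [44.0, 48.0, 98.0, -61.0, 88.0, -121.0], [44.0, 34.0, 97.0, -61.0, 94.0, -133.0]]
-80 [[41.0, 58.0, 89.0, -54.0, 91.0, -118.0], [41.0, 50.0, 91.0, -54.0, 94.0, -122.0], [41.0, 38.0, 91.0, -56.0, 101.0, -133.0]]
-90 [[39.0, 60.0, 83.0, -48.0, 96.0, -118.0], [39.0, 52.0, 85.0, -49.0, 100.0, -122.0], [39.0, 41.0, 85.0, -51.0, 108.0, -132.0]]
-100 [[36.0, 62.0, 78.0, -42.0, 102.0, -118.0], [36.0, 55.0, 79.0, -43.0, 106.0, -121.0], [36.0, 43.0, 79.0, -46.0, 114.0, -130.0]]
```

View pics/w3.png

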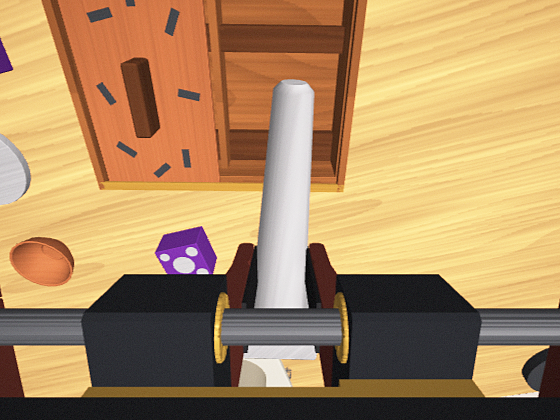

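Run:
```python
from h import *
c=calibration("wrist"); Hi=np.linalg.inv(c["hand_eye"]); f=210/np.tan(np.radians(c["vertical_fov"]/2))
def pr(p): q=Hi@np.r_[p,1]; return f*q[0]/q[2]+c["cx"],f*q[1]/q[2]+c["cy"]
a=np.radians(18); d=np.array([np.cos(a),0,-np.sin(a)]); u=np.array([-np.sin(a),0,-np.cos(a)]) # u: world up in tool
for s in (.06,.07,.08,.09):
    print(s,"tip upper rim",np.round(pr(s*d+u*(.008-.002)),1),"axis",np.round(pr(s*d-u*.002),1),"width",8*2*f/1000/(Hi@np.r_[s*d,1])[2])
im=cv2.imread("pics/w3.png"); cv2.imwrite("pics/w3c.png",cv2.resize(im[70:130,255:335],None,fx=6,fy=6,interpolation=cv2.INTER_CUBIC))
```

```text
0.06 tip upper rim [277.8 156.1] axis [278.  148.6] width 38.440207513182074
0.07 tip upper rim [277.7 131.9] axis [277.9 125.3] width 39.94158110600072
0.08 tip upper rim [277.6 105.6] axis [277.7 100.1] width 41.56500092637885
0.09 tip upper rim [277.4  77.1] axis [277.6  72.8] width 43.32597911724097
```

View pics/w3c.png

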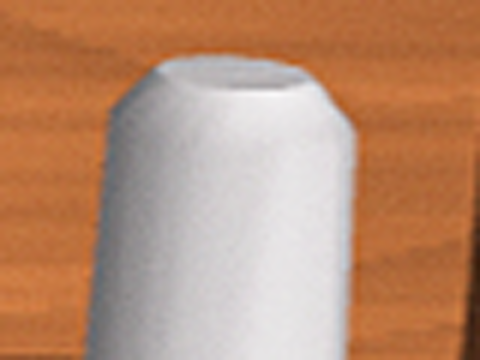

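The mandrel is held firmly: end face at pixel (294,82), gripped about 16 mm footward of its origin. It is yawed about 3.6° in the pads, with the cone lying flush against one pad. I'll correct for that in the placing pose.

```bash
cat >> h.py <<'E'
PL=np.array([.549,.164])
def place(phi=-70,a=18,beta=3.6,z=0.,dm=None):
    ar,b=np.radians(a),np.radians(beta); m=np.array([np.cos(ar)*np.cos(b),np.sin(b),-np.sin(ar)*np.cos(b)])
    u=np.array([-np.sin(ar),0,-np.cos(ar)])
    R0=R.from_euler("xyz",[180,a-90,phi],degrees=True); v=R0.apply(m); ax=np.cross(v,[0,0,1]); n=np.linalg.norm(ax)
    Rf=R.from_rotvec(ax/n*np.arcsin(n))*R0
    foot=Rf.apply(-u*.002+np.array([0,.0005,0])-.0535*m)
    return np.r_[PL,.012+z]-foot, Rf.as_euler("xyz",degrees=True)
E
python3 - <<'E'
from h import *
p,o=place(z=.22); print(p,o,kinematics.ik(p,o)); ctrl.movep(p,o)
p,o=place(z=.04); ctrl.move_l(p,o,feed=.15); ctrl.sleep(.3)
st=ctrl.get_state(); print(st["time_s"],st["finger_gap"],st["force"],st["eef_pos"]-p)
s=snapshot("scene")[:,:,::-1]; tp=snapshot("top")[:,:,::-1]
def crop(im,x,y): return cv2.resize(im[y:y+150,x:x+130],(390,450),interpolation=cv2.INTER_CUBIC)
s=s.copy();tp=tp.copy()
ax=np.array([[*PL,.052],[*PL,.192]])
for im,k in((s,"scene"),(tp,"top")):
    for q in proj(cam(k),ax): cv2.circle(im,tuple(np.round(q).astype(int)),1,(0,255,0),-1)
cv2.imwrite("pics/p1.png",np.hstack([crop(s,260,70),crop(tp,150,130)]))
E
```

```text
[0.54878488 0.16605006 0.2854686 ] [168.49208634 -71.65522715 -59.06245327] [  43.47012115   36.13403172   96.56401343  -60.1798085    94.72176641
 -135.87487879]
18.9833 0.02419231626575316 [-0.29669387 -0.04915571 -4.29894953] [0.00012584 0.00011232 0.00044506]
```

View pics/p1.png

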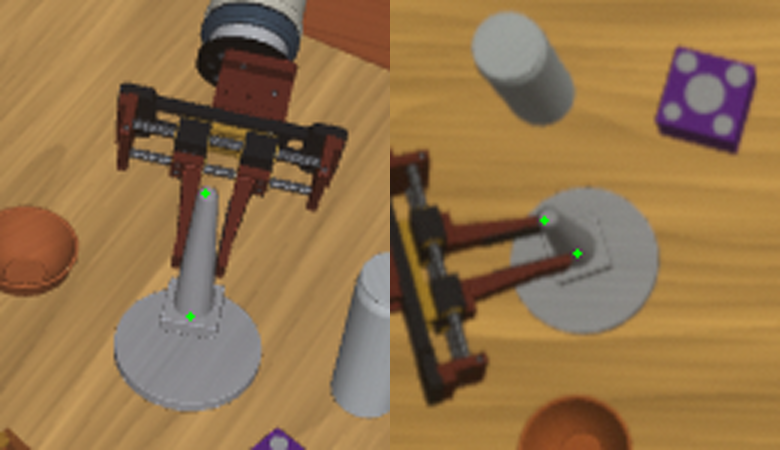

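Both views show the tip and foot on the predicted vertical axis (left: tip (206,190), foot (190,316)), with the can and bowl clear. Next I'll lower it with a contact stop, release and back off.

Run:
```python
from h import *
f0=ctrl.get_state()["force"][2]
p,o=place(z=.005); ctrl.move_l(p,o,feed=.06); ctrl.sleep(.1)
z=.005
while z>-.006:
    st=ctrl.get_state(); df=st["force"][2]-f0
    if df>6: break
    z-=.001; ctrl.move_l(place(z=z)[0],o,feed=.02)
print("contact z",z,df,ctrl.get_state()["moment"])
hand.gripper_close(12); ctrl.sleep(.3)
st=ctrl.get_state(); print(st["force"]); hand.let_go(); ctrl.sleep(.2)
p=st["eef_pos"]; zt=R.from_euler("xyz",o,degrees=True).as_matrix()[:,2]
zt=zt*1.0; ctrl.move_l(p-.13*zt,feed=.12); ctrl.sleep(.2)
st=ctrl.get_state(); print(st["time_s"],st["finger_gap"],st["qpos"])
s=snapshot("scene")[:,:,::-1].copy(); tp=snapshot("top")[:,:,::-1].copy()
ax=np.array([[*PL,.012],[*PL,.152]])
def crop(im,x,y): return cv2.resize(im[y:y+150,x:x+130],(390,450),interpolation=cv2.INTER_CUBIC)
for im,k in((s,"scene"),(tp,"top")):
    for q in proj(cam(k),ax): cv2.circle(im,tuple(np.round(q).astype(int)),1,(0,255,0),-1)
cv2.imwrite("pics/p2.png",np.hstack([crop(s,260,70),crop(tp,150,130)]))
```

```text
contact z -0.002 9.734810159503855 [-0.30874764  0.08478658 -0.40570939]
[-1.66508095  3.58615616  5.1297048 ]
24.875 0.08788288143879273 [  52.67698002   55.48997594   86.8779393   -52.38686617   94.58871427
 -124.37522251]
```

View pics/p2.png

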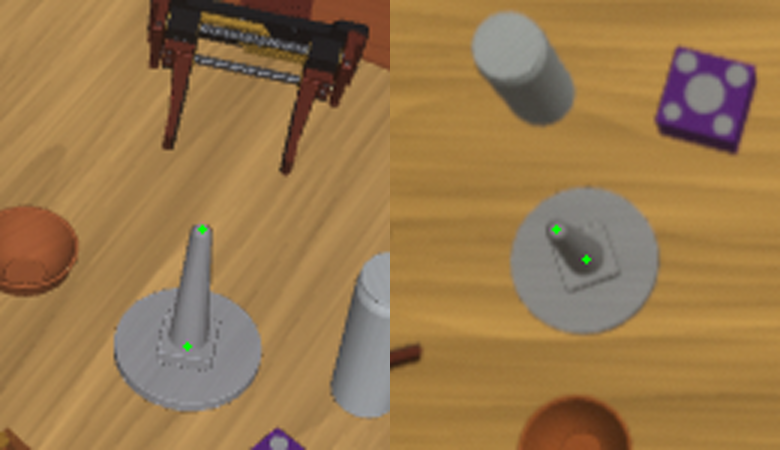

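The mandrel stands upright at the plate's centre, with the foot at (586,259) in the right panel and everything else undisturbed. Now for the cover.

Run:
```python
from h import *
t=np.load("tray.npy"); yaw=np.degrees(t[2]); P=lambda x,y,z:T2w(t,[[x,y,z]])[0]; O=[180,0,yaw+180]
p=ctrl.get_state()["eef_pos"]; ctrl.move_l([p[0],p[1],.32],feed=.2)
ctrl.movep(P(.001,.069,.30),O); ctrl.movep(P(.001,.069,.15),O); ctrl.move_l(P(.001,.069,.098),feed=.12)
hand.gripper_close(15); st=ctrl.get_state(); print(st["finger_gap"],st["qpos"])
ctrl.move_l(P(.001,-.0685,.098),feed=.1)
for y in (-.0695,-.0705,-.0715):
    ctrl.move_l(P(.001,y,.098),feed=.02); f=ctrl.get_state()["force"]; print(y,f)
    if np.hypot(*f[:2])>8: break
hand.let_go(); ctrl.move_l(P(.001,y,.20),feed=.2); ctrl.movep(P(-.12,0.0,.30),O); ctrl.sleep(.2)
st=ctrl.get_state(); print(st["time_s"],st["finger_gap"])
cv2.imwrite("pics/f.png",snapshot("scene")[:,:,::-1])
```

```text
0.015728541405934014 [-1.31236769e+01  3.11353890e+01  1.01486645e+02  1.06735900e-02
  4.73806545e+01 -8.72870111e+01]
-0.0695 [ 1.76557043 14.11265283  3.2601219 ]
34.6667 0.08774876966110111
```

View pics/f.png

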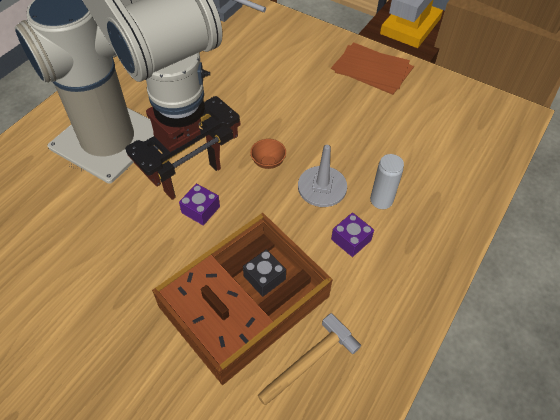

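The final view shows the cover at its -y stop (handle at (214,302)) and the block open at (265,270). The mandrel is standing at (324,170), and the can, bowl and hammer haven't moved.

```bash
python3 -c "
from plant import ctrl
print(ctrl.job_done())"
```

```text
the job is handed in; nothing more can be done
None
```

The job is handed in at about 35 s of the 64 s allowed: the mandrel stands upright in the middle of the plate, the cover is fully over the bay it came from, the doming block lies open, and the can, bowl and hammer were left alone.

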